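# Bring the jar round to the pick-up arrow and set the brake

### The arm

A 6-joint arm with a two-finger parallel gripper is mounted at the origin on the work surface. World frame = base frame: x ahead of the robot, y to its left, z up, the work surface at z = 0. Lengths are in m, angles in rad, forces in N, time in s.
With the tool pointing down it reaches from about 0.35 to 0.775 m from the base axis. Payload 7.3 kg.
Tool frame: the origin (TCP) lies at the very end of the fingers, on their centre line; the grasp point (between the pads) lies 19 mm behind it (pinch_z is the distance from the TCP to the grasp point, in m); z points along the fingers, y is the line along which they close (so a half turn about z gives the same grasp; the last joint's range is limited). The gripper opens to 92 mm and grips with 3 to 60 N. Pads are 19 mm wide; open, the fingers measure 130 mm over their backs; the gripper's body (75 mm by 190 mm) begins 47 mm behind the grasp point.
Start: joints at [1.048, 0.342, 1.524, -0, 1.275, -0.146], TCP at [0.193, 0.488, 0.227] pointing down, gripper open.
Joint ranges: [-2.53, 2.53], [-0.77, 2.02], [0.04, 2.7], [-1, 4.14], [0.28, 2.66], [-3.11, 3.11]. Speed limits (rad/s): [2.57, 2.57, 3.14, 3.14, 3.14, 3.14].

### API

Orientations are given as [roll, pitch, yaw] about the fixed x, y, z axes, in that order (R = Rz(yaw) Ry(pitch) Rx(roll)).
In Python, from cell import * gives the robot as it stands.
- The arm moves only by the tool arm_command, never from a script. Its arguments are lists of equal length, an entry for each row: "fingers": the gripper command: -1 is fully open, 1 is shut, values between are in proportion; "travel": the shift along the tool's x, y, z in m, a list of three; "dr": the turn, a rotation vector about the tool's x, y, z in degrees, a list of three. In form: {"fingers": [fingers, ...], "travel": [[x, y, z], ...], "dr": [[wx, wy, wz], ...]}. A call has 1 to 8 rows; each row is the pose to reach, as a shift and turn from the pose commanded when the call began, along the tool's axes at that moment; what a row does not reach only later rows make up. A row lasts 1/12 s, in which the tool goes at most 41.7 mm and 7.16 degrees, less where a joint would pass 70% of its speed; a pose out of reach is approached as far as the arm can. A call with a gripper value outside its range is refused whole. The fingers move at their own pace and stop on an object; "squeeze" is the grip in N (left out, the last holds). Time passes only in rows, so rows that repeat a pose let the fingers close. It gives the time, the measured TCP pose, the force, the opening and the grip force at its end, in the units of the state.
- observe(): the state, without advancing time (a new reading comes with each control period).
- read_camera(name): name is "scene" or "top"; returns a dict with "color" (384x512x3 uint8, blue, green, red), "z_map" (384x512 float32, m along the optical axis (not along the pixel's ray), 0 where there is no reading), "fx", "fy", "cx", "cy" (pixels), "k1" (the pictures are not rectified: a ray, as slopes to the right and down, at radius r is drawn at 1 + k1 r^2 times it, then the intrinsics apply), "R" (3x3) and "t" (3): a world point X has camera coordinates R X + t. Camera axes: x right, y down, z forward; pixel columns grow to the right and rows downward; lengths in m; the calibration is good to about 2 mm. A picture is of the moment at which its call begins.
- hand_in(): hands the job in; it is judged then, once.
The state is a dict: "time": time; "qpos": joint angles; "qvel": joint speeds; "joint_efforts": joint torques, N m; "tool_pos": TCP position; "tool_rot": TCP orientation; "contact_force": force on the tool from outside, world axes, zero at the start; "torque": the same for the moment, N m; "opening": finger opening in m; "grip_force": force on a finger pad.
Only numpy, scipy, OpenCV 4.12 (cv2) and the standard library are available. Lean on these libraries where they do the work, as an engineer would, in place of code of your own. Each camera call takes 0.05 s, during which the arm holds its last target. There are 200 camera calls.

### The job

On the salon's colour counter, turn the four-bay turntable by pushing gently on one of its upright dividers with a fingertip, until the bay with the round lidded jar has come round to the steel arrow and the jar stands squarely in front of it. Then push the brake lever beside the turntable all the way over to its other stop with a fingertip. Grip and lift nothing, do not touch the goods on the turntable, and leave the things standing round about where they are.

Things in the scene. Friction and masses are not known exactly. Their poses are not given: they have to be found in the camera images.
- turntable: Round plywood turntable, 290 mm across, on a vertical axis. Origin on the axis at the disc's underside (z = 0.020); the disc's top is 15 mm higher. Its orientation turns with it. Four bays, centred at 0, 90, 180, 270 degrees from its own x axis, hold one thing each. It turns either way without stops (friction 0.15 N m, 1.5 N at 100 mm) and stops within 2 degrees once the push stops.
- jar: The jar to bring round: round white lidded jar, 60 mm in diameter, 55 mm high, standing in one of the bays 90 mm from the turntable's axis. Origin at the centre of its underside.
- pickup (a point): Where the middle of the jar must come: 90 mm from the axis, level with the disc's top, straight in front of the arrow's tip. The arrow is a flat dark steel arrowhead 52 mm long, 56 mm wide at its back, on a post just outside the disc at height 49 mm, its tip 152 mm from the axis, pointing at the axis.
- pointer: The fixed arrow: origin on the turntable's axis at the table surface, its own x axis runs from the axis out to the arrow.
- brake (a joint): Brake lever angle in rad, growing clockwise seen from above: 0 to 0.2 at the start (off), 1.2 at the other stop (on). It stays where it is left; friction 0.10 N m (1.5 N at the tip). Setting it does not change how the turntable turns.
- brake_tip (a point): Middle of the lever's black end knob (22 mm in diameter, 25 mm high, heights 61 to 86 mm), 72 mm from the pivot. The steel arm is 14 mm wide and 18 mm high (heights 64.5 to 82.5 mm), with free space under it beyond the stand's foot (18 mm high, 60 mm wide, ending 25 mm beyond the pivot).
- brake_pivot (a point): The lever's vertical pivot axis at mid-height of the arm (z = 0.0735), boss radius 14 mm, top at 87 mm. It stands at the turntable's right (-y) side, 189 mm from its axis. The arm points away from the turntable, at first slanting away from the robot, and is swung clockwise, towards the robot.
- bowl: Open grey mixing bowl, 80 mm in diameter, 45 mm high, in one bay of the turntable. Origin at the centre of its underside.
- carton_a: Small white carton, 70 x 40 x 38 mm high, lying in one bay of the turntable. Origin at the centre of its underside.
- carton_b: Small white carton like carton_a, in the bay nearest to the arrow at the start.
- small_box: Small upright carton 42 x 36 mm, 70 mm high, standing on the table near the brake lever. Origin at the centre of its underside; a bystander.
- short_bottle: Small dark bottle, 44 mm in diameter, 85 mm high, on the table close to the turntable's left side. Origin under it; a bystander.
- mug: White mug, 80 mm in diameter, 90 mm high, on the left. Origin under it; a bystander.
- tall_bottle: White bottle, 68 mm in diameter, 190 mm high, on the left. Origin under it; a bystander.
- tint_brush: Black tint brush lying on the table on the right; a bystander.
- long_box: Long white carton 150 x 45 x 38 mm lying on the table on the right. Origin under its centre; a bystander.
- divider (a point): Outer top corner (z = 0.130), 142 mm from the axis, of one of the four upright aluminium dividers, the one 45 degrees from the turntable's x axis; the others stand at 135, 225 and 315 degrees. Each is a radial plate 5 mm thick and 95 mm high, 17 to 142 mm from the axis, standing on the disc, higher than all the goods (tops at or below z = 0.090).
- hub (a point): Middle of the top of the wooden hub post (radius 20 mm, top at z = 0.135) on the turntable's axis.
Mind the look-alikes: they are no part of the job. Leave any blue look-alike of the carton_b alone. Leave any green look-alike of the bowl alone.

How it is judged:
On the way, in this order (a step that is already met when the one before it is completed fails the run):
1. with the brake still off, the jar stands in front of the arrow and the turntable is at rest (horizontal distance between jar and pickup below 0.022 m and value of joint brake below 0.5 rad and angular speed of turntable below 0.05 rad/s), for 0.2 s.
2. the brake lever is pushed over to its other stop (value of joint brake above 1.05 rad), for 0.2 s.
At the end, for the whole second after the job is handed in: The middle of the jar is within 22 mm (level) of the pick-up point in front of the arrow, the brake lever is past 1.05 rad (stop at 1.2), the turntable is at rest and all four things stand on it, upright within 0.15 rad (horizontal distance between jar and pickup below 0.022 m and value of joint brake above 1.05 rad and angular speed of turntable below 0.05 rad/s and horizontal distance between each of jar, bowl, carton_a, carton_b and turntable below 0.12 m and angle between each of jar, bowl, carton_a, carton_b's own z axis and vertical below 0.15 rad); the robot touches nothing.
It fails at once if a thing on the turntable is lifted more than 15 mm (height (world z) of any of jar, bowl, carton_a, carton_b above 0.05 m).
It fails at once if a thing on the turntable is touched by the fingers with more than 2 N (contact force between the fingers and jar above 2 N or contact force between the fingers and bowl above 2 N or contact force between the fingers and carton_a above 2 N or contact force between the fingers and carton_b above 2 N).
It fails at once if the turntable or the lever is gripped or shoved hard (more than 35 N from the fingers) (contact force between the fingers and turntable above 35 N or contact force between the fingers and stand above 35 N).
It fails at once if a bystander on the table is moved more than 25 mm (distance of any of small_box, short_bottle, mug, tall_bottle, tint_brush, long_box from where it was at the start of the episode above 0.025 m).
It also fails if it takes over 64 s, if anything falls off the work surface, if the arm or the gripper's body presses on something with over 40 N, if the wrist force passes 120 N, or if a joint passes its speed limit or range.

## Working session

There is one attempt and no reset: what is moved stays moved. The work goes in short steps, Python scripts to look and compute and a tool call to move; the robot and the scene stay as the last step left them, time stands still between calls to the robot, and variables do not carry over. Pictures are saved under pics/ and viewed, at most 10 in all, crops included, and the job is handed in when it is done.

Besides the shell and the picture viewer there is one more tool, called by a JSON object that holds its "name" and its "arguments", one argument or row to a line. arm_command: Moves the arm, as the interface text tells. Its arguments: {"type":"object","properties":{"fingers":{"type":"array","items":{"type":"number"}},"travel":{"type":"array","items":{"type":"array","items":{"type":"number"}}},"dr":{"type":"array","items":{"type":"array","items":{"type":"number"}}},"squeeze":{"type":"number"}},"required":["fingers","travel","dr"]}

```bash
mkdir -p pics; cat > h.py <<'E'
from cell import *
import numpy as np, cv2
def K(c): return np.array([[c['fx'],0,c['cx']],[0,c['fy'],c['cy']],[0,0,1]]), np.array([c['k1'],0,0,0,0])
def pix2w(c,u,v,z=None):
    k,d=K(c)
    s=cv2.undistortPoints(np.array([[[u,v]]],float),k,d)[0,0]
    r=np.array([s[0],s[1],1]); R=np.array(c['R']);t=np.array(c['t'])
    o=-R.T@t; w=R.T@r
    if z is None: return o+w*c['z_map'][int(v),int(u)]
    return o+w*(z-o[2])/w[2]
def w2pix(c,X):
    k,d=K(c)
    return cv2.projectPoints(np.array(X,float).reshape(-1,1,3),cv2.Rodrigues(np.array(c['R']))[0],np.array(c['t'],float),k,d)[0][:,0]
E
python3 - <<'E'
from h import *
for n in ('top','scene'):
    c=read_camera(n); np.save(n+'.npy',c,allow_pickle=True)
    cv2.imwrite(f'pics/{n}0.png',cv2.resize(c['color'],(800,600),interpolation=cv2.INTER_CUBIC))
    print(n,c['fx'],c['k1'],-np.array(c['R']).T@c['t'])
print(observe())
E
```

```text
top 412.9332917750452 -0.1308624256769238 [ 0.42603589 -0.00570483  1.58383688]
scene 402.7544816840915 0.0021895691044808785 [1.25774598 0.16400286 1.11134394]
{'time': 0.1, 'qpos': array([ 1.04798390e+00,  3.42661798e-01,  1.52491543e+00, -1.83455285e-05,
        1.27541469e+00, -1.45990264e-01]), 'qvel': array([ 0.00038727, -0.00183134, -0.00190432, -0.00139751, -0.00090812,
       -0.00104078]), 'joint_efforts': array([ 1.62463002e-03, -4.32000089e+01, -2.44697160e+01,  7.19416095e-02,
        5.25989919e-02, -1.07857122e-05]), 'tool_pos': array([0.19297799, 0.48785276, 0.22611204]), 'tool_rot': array([-3.14020573e+00, -1.86196531e-04,  2.76477571e+00]), 'contact_force': array([-0.23357241,  0.08435468, -0.38433245]), 'torque': array([ 0.0255286 , -0.00527836, -0.00823974]), 'grip_force': 0.0, 'opening': 0.09173122197840114}
```

View pics/top0.png

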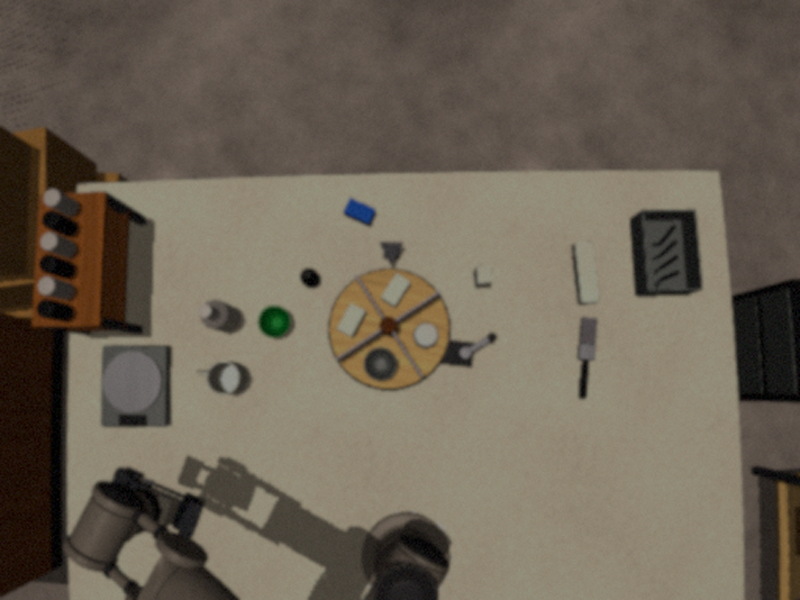

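View pics/scene0.png

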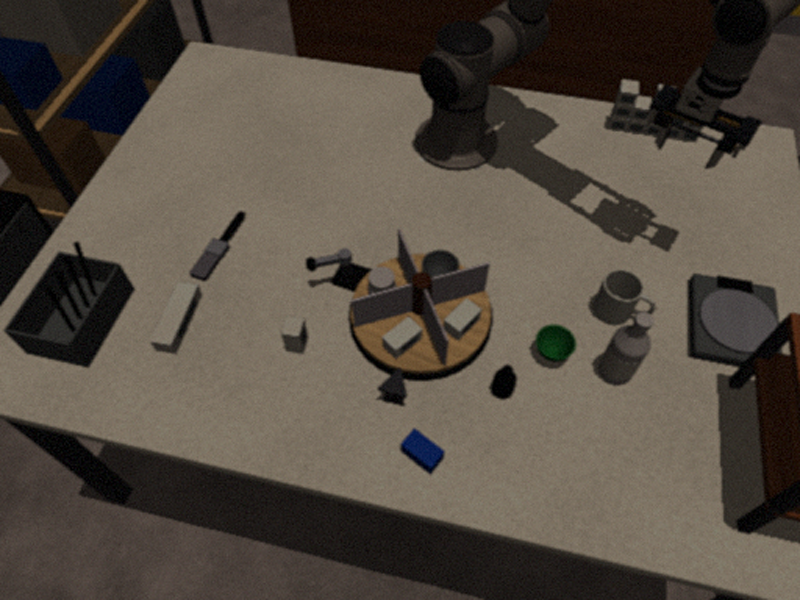

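The top view shows the hub at about (390,326), the jar at (427,335), the arrow at (392,252), the lever pivot at (466,353) and the knob at (491,338), in 800x600 pixels. The jar has to turn about 100° counter-clockwise. I'll enlarge a crop to measure it.

```bash
python3 - <<'E'
from h import *
c=np.load('top.npy',allow_pickle=True).item()
cv2.imwrite('pics/crop1.png',cv2.resize(c['color'][145:265,180:340],(800,600),interpolation=cv2.INTER_CUBIC))
E
```

```text
(no output)
```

View pics/crop1.png

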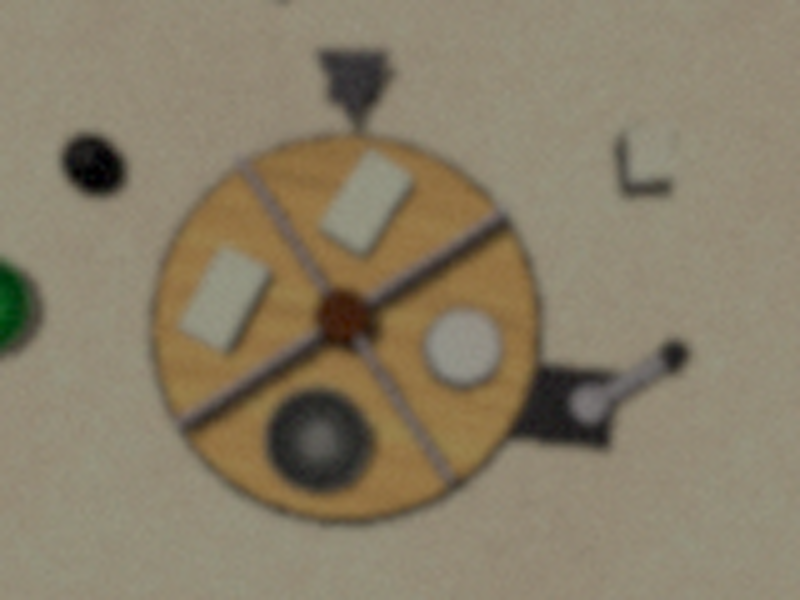

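```bash
python3 - <<'E'
from h import *
c=np.load('top.npy',allow_pickle=True).item()
def P(x,y,z): return pix2w(c,180+(x+.5)/5-.5,145+(y+.5)/5-.5,z)[:2]
o=P(345.5,327,.035)
print('disc',o,'hub',P(343,318,.135))
for n,x,y,z in [('jar',464,347,.09),('tip',359,128,.049),('back',354,52,.049),('pivot',590,403,.087),('knob',675,353,.086),('d1',243,162,.13),('d2',505,215,.13),('d3',455,483,.13),('d4',185,423,.13),('box',650,150,.07),('sb',93,165,.05),('bowl',320,440,.08)]:
    p=P(x,y,z); d=p-o; print(n,p.round(4),np.hypot(*d).round(4),np.degrees(np.arctan2(d[1],d[0])).round(1))
p=P(590,403,.087);k=P(675,353,.086)-p;print(np.hypot(*k),np.degrees(np.arctan2(k[1],k[0])))
E
```

```text
disc [0.54760252 0.0290312 ] hub [0.54613666 0.02843499]
jar [ 0.527  -0.0578] 0.0892 -103.4
tip [0.6966 0.0159] 0.1496 -5.0
back [0.7552 0.0186] 0.2079 -2.9
pivot [ 0.4846 -0.1482] 0.1881 -109.6
knob [ 0.5196 -0.2114] 0.2421 -96.7
d1 [0.6595 0.098 ] 0.1314 31.6
d2 [ 0.6175 -0.0878] 0.1362 -59.1
d3 [ 0.429  -0.0478] 0.1413 -147.1
d4 [0.4747 0.141 ] 0.1336 123.1
box [ 0.672  -0.2005] 0.2611 -61.5
sb [0.6725 0.217 ] 0.2257 56.4
bowl [0.4622 0.048 ] 0.0875 167.5
0.07222927446944805 -61.0699650831024
```

```bash
cat >> h.py <<'E'
from scipy.spatial.transform import Rotation as Ro
C=np.array([.547,.029])
def goal(p,yaw):
    s=observe(); R=Ro.from_euler('xyz',s['tool_rot']); T=Ro.from_euler('xyz',[np.pi,0,np.radians(yaw)])
    print('t',s['time'],'pos',s['tool_pos'].round(4),'rot',np.degrees(s['tool_rot']).round(1),'F',s['contact_force'].round(2))
    print('travel',R.inv().apply(np.array(p)-s['tool_pos']).round(4),'dr',np.degrees((R.inv()*T).as_rotvec()).round(2))
def pol(th,r,t,z):
    a=np.radians(th); return [C[0]+r*np.cos(a)-t*-np.sin(a),C[1]+r*np.sin(a)-t*np.cos(a),z]
E
python3 - <<'E'
from h import *
p=pol(-148,.115,.030,.2); print(p); goal(p,122)
a=np.array([-.012,.115,0])
for d in range(3,28,3):
    print(d,(a-Ro.from_euler('z',-d,degrees=True).apply(a)).round(4))
E
```

```text
[np.float64(0.4335768910150149), np.float64(-0.006499272502125793), 0.2]
t 0.1 pos [0.193  0.4879 0.2261] rot [-179.9   -0.   158.4] F [-0.23  0.08 -0.38]
travel [-0.4056 -0.3711  0.0266] dr [-8.000e-02  1.000e-02  3.641e+01]
3 [-0.006  -0.0005  0.    ]
6 [-0.0121 -0.0006  0.    ]
9 [-0.0181 -0.0005  0.    ]
12 [-0.0242  0.      0.    ]
15 [-0.0302  0.0008  0.    ]
18 [-0.0361  0.0019  0.    ]
21 [-0.042   0.0033  0.    ]
24 [-0.0478  0.0051  0.    ]
27 [-0.0535  0.0071  0.    ]
```

{"name": "arm_command", "arguments": {
  "fingers": [1,1,1,1,1,1,1,1],
  "squeeze": 5,
  "travel": [
    [-0.02,-0.018,0],
    [-0.045,-0.041,0],
    [-0.072,-0.066,0],
    [-0.1,-0.091,0],
    [-0.127,-0.116,0],
    [-0.154,-0.141,0],
    [-0.178,-0.163,0],
    [-0.2,-0.183,0]
  ],
  "dr": [
    [0,0,2],
    [0,0,4],
    [0,0,7],
    [0,0,9],
    [0,0,11],
    [0,0,14],
    [0,0,16],
    [0,0,18]
  ]
}}

```text
time: 0.77
tool_pos: [0.312, 0.2426, 0.2266]
tool_rot: [-3.141, 0.0, 2.449]
contact_force: [0.3, -0.1, -0.3]
opening: 0.043
grip_force: 0.0
```

```bash
python3 - <<'E'
from h import *
goal(pol(-148,.115,.030,.2),122)
E
```

```text
t 0.7667 pos [0.312  0.2426 0.2266] rot [-180.     0.   140.3] F [ 0.25 -0.14 -0.29]
travel [-0.2526 -0.1139  0.0266] dr [-0.02  0.   18.29]
```

{"name": "arm_command", "arguments": {
  "fingers": [1,1,1,1,1,1,1,1],
  "travel": [
    [-0.03,-0.013,0.003],
    [-0.065,-0.029,0.007],
    [-0.1,-0.045,0.011],
    [-0.14,-0.063,0.015],
    [-0.18,-0.081,0.019],
    [-0.215,-0.097,0.022],
    [-0.238,-0.107,0.025],
    [-0.25,-0.113,0.026]
  ],
  "dr": [
    [0,0,3],
    [0,0,6],
    [0,0,9],
    [0,0,12],
    [0,0,14],
    [0,0,16],
    [0,0,17.5],
    [0,0,18.3]
  ]
}}

```text
time: 1.43
tool_pos: [0.4334, -0.0051, 0.2]
tool_rot: [-3.141, 0.0, 2.127]
contact_force: [0.7, 0.7, 0.1]
opening: 0.0008
grip_force: 0.0
```

```bash
python3 - <<'E'
from h import *
goal(pol(-148,.115,.030,.1),122)
E
```

```text
t 1.4333 pos [ 0.4334 -0.0051  0.2   ] rot [-180.     0.   121.8] F [0.67 0.67 0.05]
travel [-0.0012 -0.0006  0.1   ] dr [-0.04  0.01 -0.15]
```

{"name": "arm_command", "arguments": {
  "fingers": [1,1,1,1,1,1,1,1],
  "travel": [
    [0,0,0.015],
    [0,0,0.035],
    [0,0,0.055],
    [0,0,0.075],
    [0,0,0.09],
    [0,0,0.098],
    [0,0,0.1],
    [0,0,0.1]
  ],
  "dr": [
    [0,0,0],
    [0,0,0],
    [0,0,0],
    [0,0,0],
    [0,0,0],
    [0,0,0],
    [0,0,0],
    [0,0,0]
  ]
}}

```text
time: 2.1
tool_pos: [0.4323, -0.0019, 0.1005]
tool_rot: [-3.141, -0.001, 2.131]
contact_force: [-0.2, 0.8, -0.2]
opening: 0.0004
grip_force: 0.0
```

```bash
python3 - <<'E'
from h import *
goal(pol(-148,.115,.012,.1),122)
c=read_camera('scene')
cv2.imwrite('pics/s1.png',cv2.resize(c['color'][120:270,190:390],(800,600),interpolation=cv2.INTER_CUBIC))
E
```

```text
t 2.1 pos [ 0.4323 -0.0019  0.1005] rot [-180.    -0.   122.1] F [-0.18  0.8  -0.24]
travel [-0.0226 -0.0014  0.0005] dr [-0.03 -0.04  0.11]
```

View pics/s1.png

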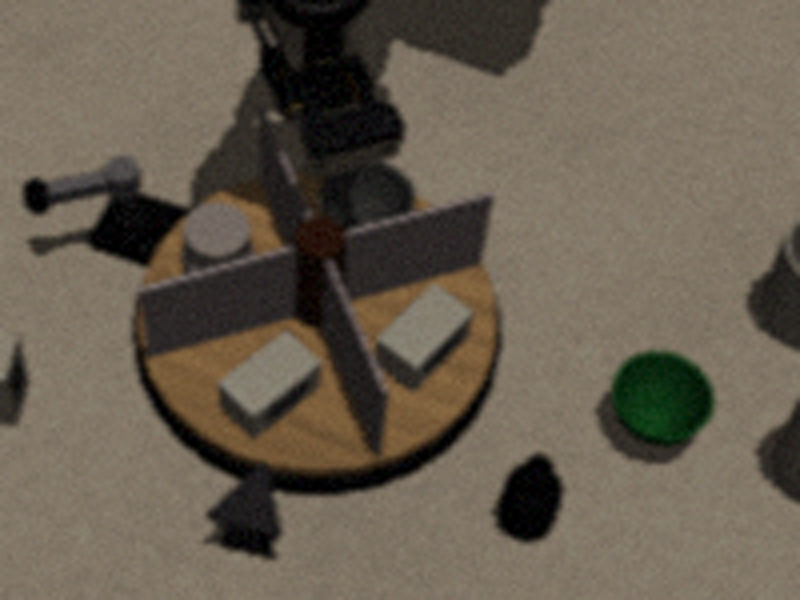

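The fingertips are at about (350,140), on the bowl side of the near divider at (280,140). I'll close the gap gently.

{"name": "arm_command", "arguments": {
  "fingers": [1,1,1,1,1,1,1,1],
  "travel": [
    [-0.003,0,0],
    [-0.007,0,0],
    [-0.011,-0.001,0],
    [-0.014,-0.001,0],
    [-0.017,-0.001,0],
    [-0.019,-0.001,0],
    [-0.021,-0.001,0],
    [-0.0226,-0.0014,0]
  ],
  "dr": [
    [0,0,0],
    [0,0,0],
    [0,0,0],
    [0,0,0],
    [0,0,0],
    [0,0,0],
    [0,0,0],
    [0,0,0]
  ]
}}

```text
time: 2.82
tool_pos: [0.4434, -0.022, 0.1007]
tool_rot: [3.142, -0.0, 2.131]
contact_force: [1.1, 0.2, 0.5]
opening: 0.0006
grip_force: 0.0
```

{"name": "arm_command", "arguments": {
  "fingers": [1,1,1,1,1,1,1,1],
  "travel": [
    [-0.003,-0.0003,0],
    [-0.007,-0.0005,0],
    [-0.0121,-0.0006,0],
    [-0.0181,-0.0005,0],
    [-0.0242,0,0],
    [-0.0302,0.0008,0],
    [-0.0361,0.0019,0],
    [-0.042,0.0033,0]
  ],
  "dr": [
    [0,0,-1.5],
    [0,0,-3.5],
    [0,0,-6],
    [0,0,-9],
    [0,0,-12],
    [0,0,-15],
    [0,0,-18],
    [0,0,-21]
  ]
}}

```text
time: 3.48
tool_pos: [0.4679, -0.0557, 0.1004]
tool_rot: [-3.141, -0.002, 2.5]
contact_force: [-0.8, 0.6, 0.6]
opening: 0.0006
grip_force: 0.6
```

```bash
python3 - <<'E'
from h import *
goal(pol(-127,.115,.012,.1),143)
E
```

```text
t 3.4833 pos [ 0.4679 -0.0557  0.1004] rot [-1.800e+02 -1.000e-01  1.433e+02] F [-0.81  0.61  0.65]
travel [-0.0002  0.0003  0.0004] dr [-0.03 -0.09  0.26]
```

Tracking is accurate, so I'll continue the same arc.

{"name": "arm_command", "arguments": {
  "fingers": [1,1,1,1,1,1,1,1],
  "travel": [
    [-0.006,-0.0005,0],
    [-0.0121,-0.0006,0],
    [-0.0181,-0.0005,0],
    [-0.0242,0,0],
    [-0.0302,0.0008,0],
    [-0.0361,0.0019,0],
    [-0.042,0.0033,0],
    [-0.0478,0.0051,0]
  ],
  "dr": [
    [0,0,-3],
    [0,0,-6],
    [0,0,-9],
    [0,0,-12],
    [0,0,-15],
    [0,0,-18],
    [0,0,-21],
    [0,0,-24]
  ]
}}

```text
time: 4.15
tool_pos: [0.5093, -0.0805, 0.1004]
tool_rot: [-3.142, -0.002, 2.919]
contact_force: [-2.0, -0.4, 0.0]
opening: 0.0004
grip_force: 0.6
```

{"name": "arm_command", "arguments": {
  "fingers": [1,1,1,1,1,1,1,1],
  "travel": [
    [-0.006,-0.0005,0],
    [-0.0121,-0.0006,0],
    [-0.0181,-0.0005,0],
    [-0.0242,0,0],
    [-0.0302,0.0008,0],
    [-0.0361,0.0019,0],
    [-0.042,0.0033,0],
    [-0.0478,0.0051,0]
  ],
  "dr": [
    [0,0,-3],
    [0,0,-6],
    [0,0,-9],
    [0,0,-12],
    [0,0,-15],
    [0,0,-18],
    [0,0,-21],
    [0,0,-24]
  ]
}}

```text
time: 4.82
tool_pos: [0.5572, -0.0862, 0.1004]
tool_rot: [3.141, -0.001, -2.945]
contact_force: [-1.6, -0.4, -1.9]
opening: 0.0001
grip_force: 0.7
```

```bash
python3 - <<'E'
from h import *
goal(pol(-79,.115,.012,.1),-169)
c=read_camera('scene')
cv2.imwrite('pics/s2.png',cv2.resize(c['color'][120:270,190:390],(800,600),interpolation=cv2.INTER_CUBIC))
E
```

```text
t 4.8167 pos [ 0.5572 -0.0862  0.1004] rot [ 1.800e+02 -1.000e-01 -1.687e+02] F [-1.64 -0.4  -1.91]
travel [0.     0.0001 0.0004] dr [ 0.01 -0.07  0.26]
```

View pics/s2.png

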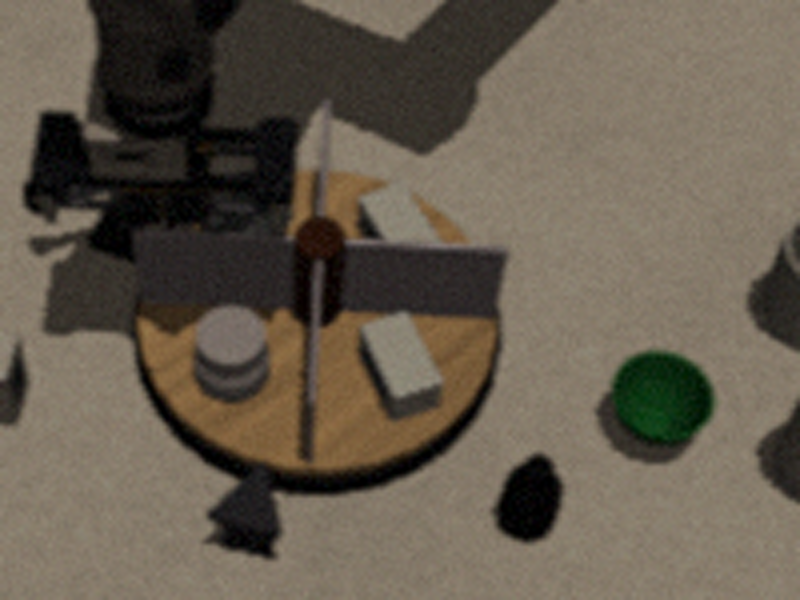

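The jar at (232,350) is moving towards the arrow at (250,500), with about 30° left. I'll finish the turn, slowing down.

{"name": "arm_command", "arguments": {
  "fingers": [1,1,1,1,1,1,1,1],
  "travel": [
    [-0.006,-0.0005,0],
    [-0.0121,-0.0006,0],
    [-0.0181,-0.0005,0],
    [-0.0242,0,0],
    [-0.0302,0.0008,0],
    [-0.0361,0.0019,0],
    [-0.04,0.0028,0],
    [-0.042,0.0033,0]
  ],
  "dr": [
    [0,0,-3],
    [0,0,-6],
    [0,0,-9],
    [0,0,-12],
    [0,0,-15],
    [0,0,-18],
    [0,0,-20],
    [0,0,-21]
  ]
}}

```text
time: 5.53
tool_pos: [0.598, -0.0746, 0.1005]
tool_rot: [3.141, -0.0, -2.58]
contact_force: [-1.1, -1.4, 0.4]
opening: 0.0007
grip_force: 0.6
```

{"name": "arm_command", "arguments": {
  "fingers": [1,1,1,1,1,1,1,1],
  "travel": [
    [-0.003,-0.0003,0],
    [-0.006,-0.0005,0],
    [-0.009,-0.0006,0],
    [-0.0115,-0.0006,0],
    [-0.0135,-0.0006,0],
    [-0.015,-0.0006,0],
    [-0.0161,-0.0006,0],
    [-0.0161,-0.0006,0]
  ],
  "dr": [
    [0,0,-1.5],
    [0,0,-3],
    [0,0,-4.5],
    [0,0,-5.7],
    [0,0,-6.7],
    [0,0,-7.5],
    [0,0,-8],
    [0,0,-8]
  ]
}}

```text
time: 6.2
tool_pos: [0.6121, -0.0663, 0.1007]
tool_rot: [3.141, 0.0, -2.441]
contact_force: [-0.1, -1.1, -0.3]
opening: 0.0005
grip_force: 0.0
```

```bash
python3 - <<'E'
from h import *
goal(pol(-50,.115,.012,.1),-140)
c=read_camera('top'); np.save('top2.npy',c,allow_pickle=True)
cv2.imwrite('pics/t2.png',cv2.resize(c['color'][145:265,180:340],(800,600),interpolation=cv2.INTER_CUBIC))
E
```

```text
t 6.2 pos [ 0.6121 -0.0663  0.1007] rot [ 180.     0.  -139.9] F [-0.09 -1.08 -0.26]
travel [ 0.0007 -0.0001  0.0007] dr [0.01 0.02 0.15]
```

View pics/t2.png

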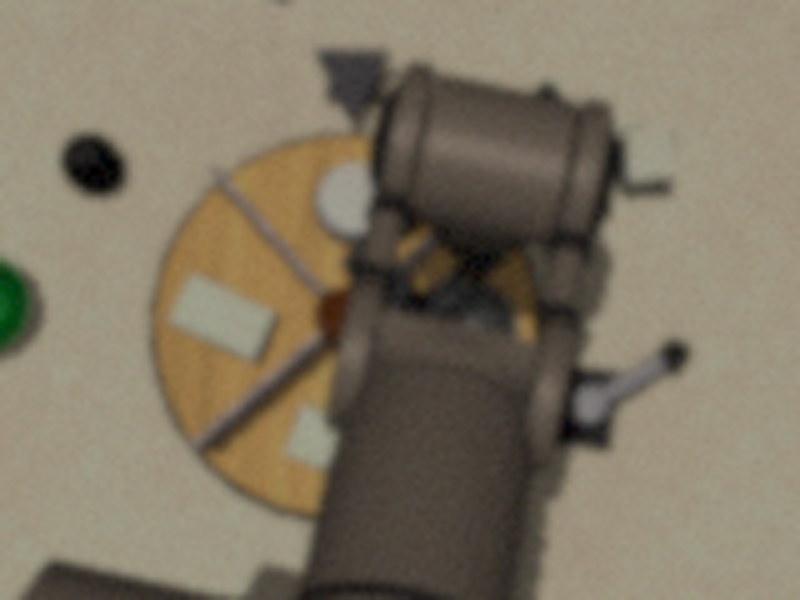

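The jar shows at about (353,200), in line with the arrow tip at (357,122) and the hub. I'll back off and go up.

{"name": "arm_command", "arguments": {
  "fingers": [1,1,1,1,1,1,1,1],
  "travel": [
    [0.006,0,0],
    [0.014,0,0],
    [0.021,0,0],
    [0.025,0,-0.01],
    [0.025,0,-0.035],
    [0.025,0,-0.065],
    [0.025,0,-0.09],
    [0.025,0,-0.1]
  ],
  "dr": [
    [0,0,0],
    [0,0,0],
    [0,0,0],
    [0,0,0],
    [0,0,0],
    [0,0,0],
    [0,0,0],
    [0,0,0]
  ]
}}

```text
time: 6.92
tool_pos: [0.5941, -0.0835, 0.2057]
tool_rot: [-3.136, 0.004, -2.442]
contact_force: [0.1, -1.1, 0.1]
opening: 0.0003
grip_force: 0.0
```

```bash
python3 - <<'E'
from h import *
goal([.568,-.222,.2],180)
E
```

```text
t 6.9167 pos [ 0.5941 -0.0835  0.2057] rot [-179.7    0.2 -139.9] F [ 0.12 -1.06  0.1 ]
travel [ 0.1091 -0.0891  0.0057] dr [-0.23  0.34 40.08]
```

{"name": "arm_command", "arguments": {
  "fingers": [1,1,1,1,1,1,1,1],
  "travel": [
    [0.01,-0.008,0],
    [0.028,-0.022,0],
    [0.05,-0.04,0],
    [0.072,-0.058,0],
    [0.09,-0.073,0],
    [0.102,-0.083,0],
    [0.109,-0.089,0],
    [0.109,-0.089,0]
  ],
  "dr": [
    [0,0,5],
    [0,0,11],
    [0,0,17],
    [0,0,23],
    [0,0,29],
    [0,0,35],
    [0,0,40],
    [0,0,40]
  ]
}}

```text
time: 7.58
tool_pos: [0.5659, -0.2232, 0.2004]
tool_rot: [-3.141, -0.001, 3.138]
contact_force: [-0.5, 0.3, -0.3]
opening: 0.0003
grip_force: 0.0
```

```bash
python3 - <<'E'
from h import *
goal([.568,-.222,.068],180)
c=read_camera('top'); np.save('top3.npy',c,allow_pickle=True)
cv2.imwrite('pics/t3.png',cv2.resize(c['color'][145:265,180:340],(800,600),interpolation=cv2.INTER_CUBIC))
E
```

```text
t 7.5833 pos [ 0.5659 -0.2232  0.2004] rot [-180.    -0.   179.8] F [-0.53  0.29 -0.26]
travel [-0.0022  0.0012  0.1324] dr [-0.01 -0.03 -0.23]
```

View pics/t3.png

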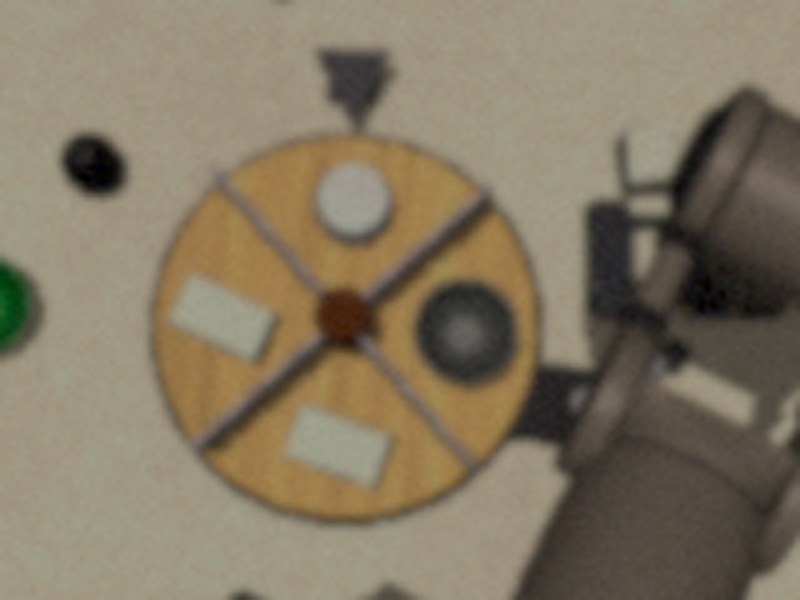

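The jar at (353,200) lies on the hub-to-arrow-tip line: both directions are about 4° right of straight up, well within tolerance. Next is the lever.

{"name": "arm_command", "arguments": {
  "fingers": [1,1,1,1,1,1,1,1],
  "travel": [
    [0,0,0.02],
    [0,0.001,0.05],
    [0,0.001,0.08],
    [0,0.001,0.105],
    [0,0.001,0.122],
    [0,0.001,0.13],
    [0,0.001,0.132],
    [0,0.001,0.132]
  ],
  "dr": [
    [0,0,0],
    [0,0,0],
    [0,0,0],
    [0,0,0],
    [0,0,0],
    [0,0,0],
    [0,0,0],
    [0,0,0]
  ]
}}

```text
time: 8.3
tool_pos: [0.567, -0.2195, 0.0689]
tool_rot: [3.141, 0.0, -3.138]
contact_force: [0.1, -0.6, 0.7]
opening: 0.0002
grip_force: 0.0
```

{"name": "arm_command", "arguments": {
  "fingers": [1,1,1,1,1,1,1,1],
  "travel": [
    [0.004,0,0],
    [0.01,0,0],
    [0.016,0,0],
    [0.021,0,0],
    [0.026,0,0],
    [0.031,0,0],
    [0.036,0,0],
    [0.041,0,0]
  ],
  "dr": [
    [0,0,0],
    [0,0,0],
    [0,0,0],
    [0,0,0],
    [0,0,0],
    [0,0,0],
    [0,0,0],
    [0,0,0]
  ]
}}

```text
time: 8.97
tool_pos: [0.5258, -0.2205, 0.0691]
tool_rot: [-3.141, 0.001, -3.14]
contact_force: [2.8, -1.6, 1.0]
opening: 0.0002
grip_force: 1.2
```

```bash
python3 - <<'E'
from h import *
goal([.4648,-.222,.068],180)
E
```

```text
t 8.9667 pos [ 0.5258 -0.2205  0.0691] rot [-1.800e+02  1.000e-01 -1.799e+02] F [ 2.79 -1.64  0.98]
travel [ 0.061  -0.0014  0.0011] dr [-0.04  0.09  0.1 ]
```

{"name": "arm_command", "arguments": {
  "fingers": [1,1,1,1,1,1,1,1],
  "travel": [
    [0.006,0,0],
    [0.012,0,0],
    [0.018,0,0],
    [0.024,0,0],
    [0.03,0,0],
    [0.036,0,0],
    [0.041,0,0],
    [0.045,0,0]
  ],
  "dr": [
    [0,0,0],
    [0,0,0],
    [0,0,0],
    [0,0,0],
    [0,0,0],
    [0,0,0],
    [0,0,0],
    [0,0,0]
  ]
}}

```text
time: 9.63
tool_pos: [0.4801, -0.2196, 0.0686]
tool_rot: [3.141, -0.0, -3.14]
contact_force: [1.9, 0.7, -0.3]
opening: 0.0005
grip_force: 1.0
```

{"name": "arm_command", "arguments": {
  "fingers": [1,1,1,1,1,1],
  "travel": [
    [0.002,0,0],
    [0.004,0,0],
    [0.006,0,0],
    [0.008,0,0],
    [0.01,0,0],
    [0.011,0,0]
  ],
  "dr": [
    [0,0,0],
    [0,0,0],
    [0,0,0],
    [0,0,0],
    [0,0,0],
    [0,0,0]
  ]
}}

```text
time: 10.13
tool_pos: [0.4696, -0.2202, 0.0687]
tool_rot: [3.141, -0.0, -3.14]
contact_force: [2.2, 0.1, -0.3]
opening: 0.0006
grip_force: 0.8
```

Now 1 mm steps, a few at a time, watching the force for the stop.

{"name": "arm_command", "arguments": {
  "fingers": [1,1,1,1],
  "travel": [
    [0.001,0,0],
    [0.002,0,0],
    [0.003,0,0],
    [0.003,0,0]
  ],
  "dr": [
    [0,0,0],
    [0,0,0],
    [0,0,0],
    [0,0,0]
  ]
}}

```text
time: 10.47
tool_pos: [0.4666, -0.2202, 0.0687]
tool_rot: [3.141, -0.0, -3.14]
contact_force: [1.2, -0.2, 0.4]
opening: 0.0004
grip_force: 0.7
```

{"name": "arm_command", "arguments": {
  "fingers": [1,1,1],
  "travel": [
    [0.001,0,0],
    [0.002,0,0],
    [0.002,0,0]
  ],
  "dr": [
    [0,0,0],
    [0,0,0],
    [0,0,0]
  ]
}}

```text
time: 10.72
tool_pos: [0.4648, -0.2201, 0.0687]
tool_rot: [3.141, 0.0, -3.14]
contact_force: [2.6, 1.1, 0.1]
opening: 0.0005
grip_force: 1.0
```

{"name": "arm_command", "arguments": {
  "fingers": [1,1,1],
  "travel": [
    [0.001,0,0],
    [0.002,0,0],
    [0.002,0,0]
  ],
  "dr": [
    [0,0,0],
    [0,0,0],
    [0,0,0]
  ]
}}

```text
time: 10.97
tool_pos: [0.4645, -0.2201, 0.0689]
tool_rot: [-3.141, 0.004, -3.14]
contact_force: [8.8, 3.4, -3.2]
opening: 0.0006
grip_force: 4.4
```

```bash
python3 - <<'E'
from h import *
c=read_camera('scene')
cv2.imwrite('pics/s4.png',cv2.resize(c['color'][120:270,150:350],(800,600),interpolation=cv2.INTER_CUBIC))
E
```

```text
(no output)
```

View pics/s4.png

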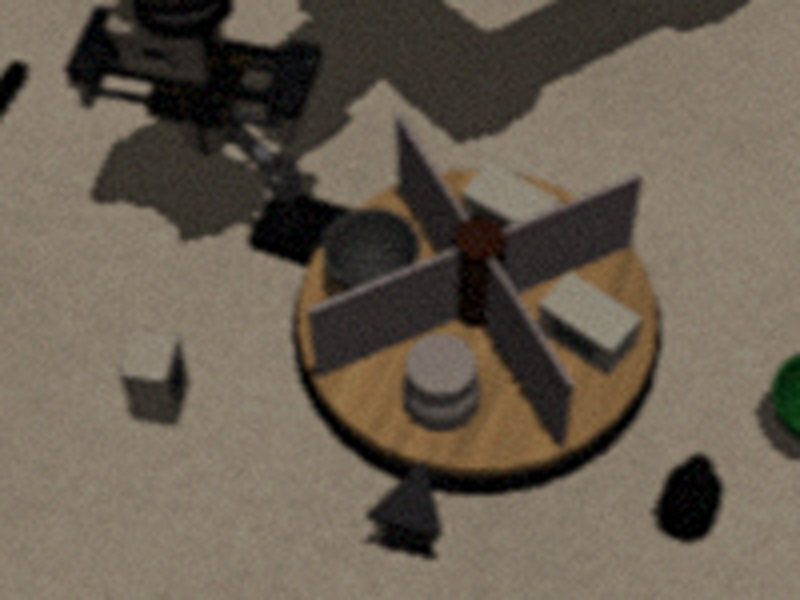

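The force rose to 9 N, exactly where the stop was expected, and the picture shows the lever at (265,160) swung toward the robot with the jar in front of the arrow. I'll back off, go up, check and hand in.

{"name": "arm_command", "arguments": {
  "fingers": [1,1,1,1,1,1,1,1],
  "travel": [
    [-0.004,0,0],
    [-0.012,0,0],
    [-0.022,0,0],
    [-0.03,0,-0.01],
    [-0.03,0,-0.04],
    [-0.03,0,-0.075],
    [-0.03,0,-0.1],
    [-0.03,0,-0.11]
  ],
  "dr": [
    [0,0,0],
    [0,0,0],
    [0,0,0],
    [0,0,0],
    [0,0,0],
    [0,0,0],
    [0,0,0],
    [0,0,0]
  ]
}}

```text
time: 11.68
tool_pos: [0.4942, -0.221, 0.1824]
tool_rot: [-3.138, 0.004, -3.139]
contact_force: [0.5, 0.5, -0.3]
opening: 0.0004
grip_force: 0.0
```

{"name": "arm_command", "arguments": {
  "fingers": [1,1,1,1,1,1,1,1],
  "travel": [
    [0,0.015,0],
    [0,0.04,0],
    [0,0.075,0],
    [0,0.11,0],
    [0,0.14,0],
    [0,0.155,0],
    [0,0.16,0],
    [0,0.16,0]
  ],
  "dr": [
    [0,0,0],
    [0,0,0],
    [0,0,0],
    [0,0,0],
    [0,0,0],
    [0,0,0],
    [0,0,0],
    [0,0,0]
  ]
}}

```text
time: 12.35
tool_pos: [0.4917, -0.0585, 0.1775]
tool_rot: [3.141, -0.002, -3.137]
contact_force: [0.2, 0.4, -1.1]
opening: 0.0006
grip_force: 0.0
```

```bash
python3 - <<'E'
from h import *
goal([.5,-.4,.18],180)
c=read_camera('top'); np.save('top4.npy',c,allow_pickle=True)
cv2.imwrite('pics/t4.png',cv2.resize(c['color'][145:265,180:340],(800,600),interpolation=cv2.INTER_CUBIC))
E
```

```text
t 12.35 pos [ 0.4917 -0.0585  0.1775] rot [ 1.800e+02 -1.000e-01 -1.798e+02] F [ 0.22  0.38 -1.06]
travel [-0.0069 -0.3415 -0.0027] dr [ 0.04 -0.14  0.25]
```

View pics/t4.png

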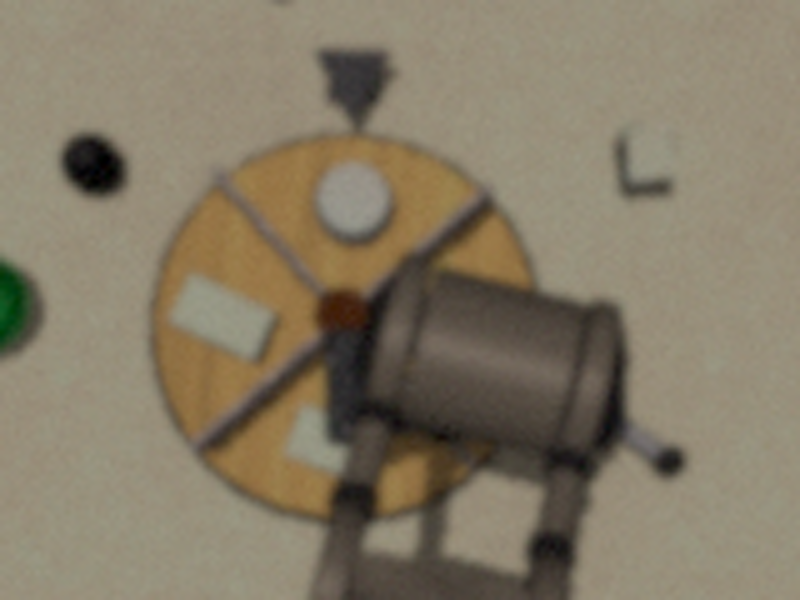

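The knob is now at (669,460), a swing of about 66° (1.16 rad), so the lever is at its stop. The jar at (353,200) hasn't moved and the arm is clear.

```bash
python3 -c "
from cell import *
print(hand_in())"
```

```text
the job is handed in; nothing more can be done
None
```

The jar stands squarely in front of the arrow and the brake lever is pushed over to its other stop; the job is handed in, but the hand-in call gave no verdict.

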